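Open the kitchen radio's battery door by its flush release

ROBOT

A 6-joint arm with a two-finger parallel gripper is mounted at the origin on a cart in front of the work surface, level with it; the furniture and walls round the work are solid. World frame = base frame: x ahead of the robot, y to its left, z up, the work surface at z = 0. Lengths are in m, angles in degrees, forces in N, time in s.
With the tool pointing down it reaches from about 0.3 to 0.95 m from the base axis. Payload 3.1 kg.
Tool frame: the origin (TCP) lies on the centre line of the jaws, within the pads' length; the fingertips stand 19 mm ahead of it and the grasp point (between the pads) is the TCP; z points along the fingers, y is the direction in which the jaws open and shut (so a half turn about z gives the same grasp; the last joint's range is limited). The gripper opens to 85 mm and grips with 20 to 120 N. Pads are 22 mm wide; open, the fingers measure 114 mm over their backs; the gripper's body (76 mm by 85 mm) begins 54 mm behind the grasp point. The pads swing forward as they close: fully open they stand 13 mm farther back than shut.
Start: joints at [68.428, 17.653, 93.61, -0, 68.738, -3.994], TCP at [0.189, 0.596, 0.213] pointing down, gripper open.
Joint ranges: [-175.34, 175.34], [-45.06, 112.39], [2.9, 150.54], [-68.45, 248.45], [3.09, 151.38], [-168.51, 168.51]. Speed limits (degrees/s): [159.86, 159.86, 180, 180, 180, 180].

INTERFACE

Orientations are given as a 3x3 rotation matrix whose columns are the frame's x, y, z axes.
In Python, from bench import env gives the robot as it stands.
- The arm moves only by the tool move_arm, never from a script. Its argument "rows" is a list that holds one entry, the list of rows, each a list of 4 numbers: the shift along the world's x, y, z in units of 40 mm (1.0 is 40 mm), then the turn about the world's z in units of 6 degrees (1.0 is 6 degrees). A call has 1 to 12 rows; each row shifts and turns the commanded pose from where the row before left it; what a row does not reach is not made up. A row lasts 1/8 s, in which the tool goes at most 62.5 mm and 10.7 degrees, less where a joint would pass 70% of its speed; a pose out of reach is approached as far as the arm can. A call is refused whole if a number of a shift passes 1 or a number of a turn 1, either way. A call with a gripper value outside its range is refused whole. "grip" is the gripper's target within -1 to 1 (shut at 1, half-way at 0, fully open at -1), set as the call begins (left out, the last holds). The fingers move at their own pace and stop on an object; the grip force is fixed at half the most. Time passes only in rows, so rows that do not move let the fingers close. It gives the time, the measured TCP pose, the force and the opening at its end, in the units of the state.
- env.get_state(): the state, without advancing time (a new reading comes with each control period).
- env.camera(name): name is "side" or "top" or "wrist"; returns a dict with "image" (480x640x3 uint8, blue, green, red), "camera_matrix" (3x3 intrinsics, pixels), "distortion" ([k1, k2, p1, p2, k3] as OpenCV has them; the pictures are not rectified), "rvec" (rotation vector, rad) and "tvec" (3), from world to camera coordinates, as OpenCV has them. Camera axes: x right, y down, z forward; pixel columns grow to the right and rows downward; lengths in m; the calibration is good to about 2 mm. A picture is of the moment at which its call begins. There is no depth.
- env.job_done(): hands the job in, once; it reports no verdict.
Trained networks look in a picture, given as the dict that the camera call returned (one of the last four; its "shot" number tells which), for a name from the list of things; names that differ only in an ending like _2 or _b are one class to them, and where a whole thing is asked for, a point or a joint stands for the part that bears it (a point fixed in the world has none). Each returns a list of dicts, best first, with "score" (0 to 1); they miss things now and then, are a little off and sometimes report something else, mostly with a low value. They report only what shows in the picture. A call takes as long as a camera call. They do not tell look-alikes from the thing itself.
- env.silhouettes(picture, query): "region" (480x640 bool, what is visible of it) and "box" ([left, top, right, bottom] in pixels, round what is visible of it).
The state is a dict: "t": time; "q": joint angles; "qvel": joint speeds; "effort": joint torques, N m; "tcp_pos": TCP position; "ee_rot": TCP orientation; "wrist_force": force on the tool from outside, world axes, zero at the start; "moment": the same for the moment, N m; "width": opening from 0.0 (shut) to 1.0 (fully open).
Only numpy, scipy, OpenCV 4.12 (cv2) and the standard library are available. Lean on these libraries where they do the work, as an engineer would, in place of code of your own. Each camera call takes 0.05 s, during which the arm holds its last target. There are 200 camera calls.

TASK

The kitchen radio lies on its face, ready for fresh batteries. Feel along the shallow channel beside the battery door for the flush recessed release and press it gently in with a fingertip until the door springs up, then push the door right back to its stop with the finger so that it stays open. Grip and lift nothing, do not shove the radio about, and leave the spare batteries standing where they are.

Things in the scene. Friction and masses are not known exactly. Their poses are not given: they have to be found in the camera images.
- radio: portable radio, grey back shell on black front shell, loose, face down, about 1.35 kg, 160 (x) x 290 (y) x 75 (z) mm plus a carrying handle 29 mm out at +x. Origin: centre of the underside, on the counter; its flat back is the top, z = 75 mm. x runs from the channel to the door's hinge, y along its length. An aerial 8 mm high lies on the back along x = 66 mm. Gentle pushes of a few newtons do not move it.
- channel_mid (a point): centre of the flat, rigid floor of the channel, at (-36.5, 0, 74) mm on the radio; the channel is 1 mm deep, 41 mm wide (x) and 126 mm long (y). The flush release, of the same grey plastic, sits somewhere along it: centred in x, its middle anywhere from y = -38 to +38 mm (differs each time, not given: to be felt, or seen as a rectangle with three fine ribs).
- release (a joint): how far the release is pressed straight down, m: 0 at rest, 0.005 fully in; it starts at about 1.5 N, takes 4.5 N at the bottom and springs back. At about 0.003 the door is let go. The release lies in a hole 34 mm (x) by 46 mm (y), edge chamfered 1.5 mm, and its face is 2.5 mm below the channel's floor.
- door (a joint): angle of the battery door, rad: 0 shut and flush with the back, springs up by itself to about 1.15 when released, 1.57 upright, 2.1 at its stop. From 1.15 on it swings freely (about 0.02 N m of its own weight); past upright it falls back and stays open.
- door_edge (a point): middle of the door's free edge (the edge next to the channel), on its outer face; it moves with the door. Shut, it is at (-11.5, 0, 75) mm on the radio. The door is 61 mm from hinge to free edge, 124 mm long in y, 3 mm thick; a catch lip 40 mm long hangs 10 mm below its inner face at this edge.
- hinge_mid (a point): middle of the door's hinge line, which runs along the radio's y, at (50, 0, 75) mm on the radio; the door swings up and over towards the radio's +x.
- spare_a: fresh battery, a cylinder 26 mm across and 50 mm tall with a small nub on top, standing loose on the counter; origin at the centre of its foot
- spare_b: another, the same
- spare_c: another, the same
- spare_d: another, the same
There are look-alikes about, which are no part of the job. What is shaped like the spare_d but orange is not meant.

How it is judged:
By the outcome, as a careful person would: the job done as asked, in the order asked, and still so for the second after the job is handed in, with the robot touching nothing.
It also fails if it takes over 58 s, if anything falls off the work surface, if the arm or the gripper's body presses on something with over 40 N, if the wrist force passes 120 N, or if a joint passes its speed limit or range.

## Working session

There is one attempt and no reset: what is moved stays moved. The work goes in short steps, Python scripts to look and compute and a tool call to move; the robot and the scene stay as the last step left them, time stands still between calls to the robot, and variables do not carry over. Pictures are saved under pics/ and viewed, about 8 in all and at most 12, crops included, and the job is handed in when it is done.

Besides the shell and the picture viewer there is one more tool, called after "Request:" as name([rows], argument=value, ...), one row to a line, values as JSON. move_arm: Moves the arm, as the interface text tells. Its arguments: {"type":"object","properties":{"rows":{"type":"array","items":{"type":"array","items":{"type":"array","items":{"type":"number"}}}},"grip":{"type":"number"}},"required":["rows"]}

```bash
mkdir -p pics; cat > h.py <<'E'
import numpy as np, cv2
from bench import env
def ray(p,uv):
    K=np.array(p["camera_matrix"]);d=np.array(p["distortion"])
    n=cv2.undistortPoints(np.array([[uv]],float),K,d)[0,0]
    R=cv2.Rodrigues(np.array(p["rvec"],float))[0];t=np.array(p["tvec"],float).ravel()
    return -R.T@t, R.T@np.array([n[0],n[1],1.])
def onz(p,uv,z):
    o,v=ray(p,uv);return o+v*(z-o[2])/v[2]
def proj(p,X):
    return cv2.projectPoints(np.array(X,float).reshape(-1,3),np.array(p["rvec"],float),np.array(p["tvec"],float),np.array(p["camera_matrix"]),np.array(p["distortion"],float))[0][:,0]
E
python3 - <<'E'
from h import *
s=env.get_state();print({k:np.round(v,3).tolist() for k,v in s.items()})
ims=[]
for n in["top","side"]:
    p=env.camera(n);cv2.imwrite(f"pics/{n}0.png",p["image"])
    for q in["radio","door","release","channel_mid","spare_a"]:
        for r in env.silhouettes(p,q)[:5]:
            b=r["box"];print(n,q,round(r["score"],2),b,onz(p,[(b[0]+b[2])/2,(b[1]+b[3])/2],.075 if q[:2]!="sp" else .025).round(3), int(r["region"].sum()))
E
```

```text
{'t': 0.0, 'q': [68.428, 17.708, 93.69, 0.003, 68.737, -3.991], 'qvel': [-0.008, -0.044, 0.068, -0.039, 0.016, 0.08], 'effort': [0.002, -41.524, -27.667, -0.0, 0.01, -0.0], 'tcp_pos': [0.188, 0.595, 0.211], 'ee_rot': [[-0.953, 0.302, -0.001], [0.302, 0.953, -0.002], [0.0, -0.002, -1.0]], 'wrist_force': [-0.279, 0.188, 0.602], 'moment': [0.014, -0.003, 0.044], 'width': 0.997}
top radio 0.57 [124.8, 147.3, 334.4, 318.6] [ 0.53  -0.013  0.075] 22305
top door 0.59 [180.8, 193.6, 270.7, 258.8] [ 0.541 -0.007  0.075] 3410
top release 0.64 [206.9, 249.3, 246.0, 278.0] [ 0.484 -0.008  0.075] 665
top channel_mid 0.96 [121.8, 148.1, 336.2, 316.1] [ 0.532 -0.012  0.075] 21988
top spare_a 0.88 [425.7, 174.5, 441.5, 195.2] [ 0.611 -0.334  0.025] 280
top spare_a 0.87 [442.0, 262.8, 463.8, 284.2] [ 0.467 -0.357  0.025] 318
top spare_a 0.83 [440.8, 214.7, 461.3, 235.3] [ 0.544 -0.358  0.025] 349
top spare_a 0.81 [374.0, 181.9, 395.8, 204.8] [ 0.598 -0.254  0.025] 315
top spare_a 0.79 [400.1, 218.8, 417.0, 242.2] [ 0.537 -0.29   0.025] 299
side radio 0.95 [212.7, 230.8, 372.8, 404.5] [0.515 0.06  0.075] 22045
side door 0.72 [261.2, 260.8, 309.7, 315.6] [0.541 0.002 0.075] 2411
side release 0.79 [316.7, 285.1, 341.4, 302.9] [ 0.481 -0.     0.075] 443
side spare_a 0.89 [287.7, 207.7, 303.8, 235.0] [ 0.597 -0.26   0.025] 388
side spare_a 0.76 [326.1, 203.7, 339.1, 229.7] [ 0.537 -0.293  0.025] 378
side spare_a 0.65 [389.2, 200.2, 405.6, 229.0] [ 0.425 -0.329  0.025] 352
side spare_a 0.65 [352.1, 189.2, 366.9, 214.5] [ 0.5   -0.36   0.025] 352
side spare_a 0.59 [370.9, 192.7, 385.8, 215.3] [ 0.464 -0.36   0.025] 309
```

View pics/top0.png

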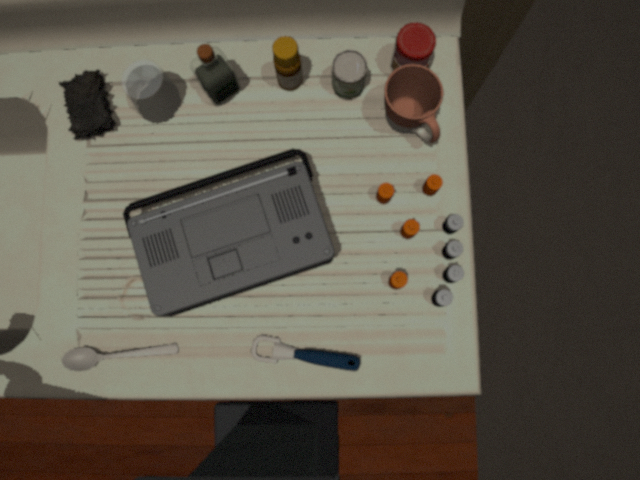

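View pics/side0.png

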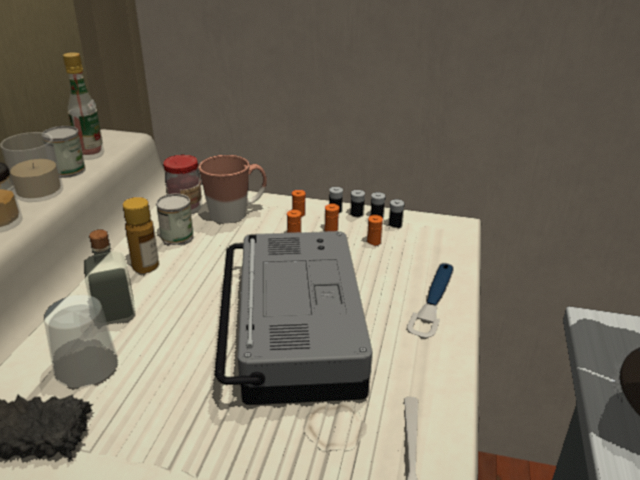

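Both views show the radio with its handle toward +x. The release rectangle is at about (225,263) in top and (328,294) in side. The silver spares are at right and well clear. Next I get the yaw and the exact centre.

```bash
cat > m.py <<'E'
from h import *
for n in["top","side"]:
    p=env.camera(n)
    for q,z in[("radio",.075),("door",.075),("release",.0735)]:
        r=env.silhouettes(p,q)[0]
        ys,xs=np.nonzero(r["region"])
        P=np.array([onz(p,[x,y],z)[:2] for x,y in zip(xs,ys)])
        c,sz,a=cv2.minAreaRect((P*1000).astype(np.float32))
        print(n,q,round(r["score"],2),np.round(c),np.round(sz),round(a,1),"mean",(P.mean(0)*1000).round(1))
    if n=="top":
        im=p["image"][140:325,115:345];cv2.imwrite("pics/crop.png",cv2.resize(im,None,fx=3.2,fy=3.2,interpolation=cv2.INTER_CUBIC))
E
python3 m.py
```

```text
top radio 0.75 [532. -11.] [189. 298.] 17.6 mean [527.5 -11.8]
top door 0.88 [543.  -4.] [ 65. 126.] 17.5 mean [542.3  -5.2]
top release 0.94 [484.  -6.] [33. 46.] 17.5 mean [483.4  -6.5]
side radio 0.65 [526.  27.] [184. 353.] 17.4 mean [512.1  54.6]
side door 0.95 [542.  -3.] [ 61. 124.] 17.5 mean [5.414e+02 4.000e-01]
side release 0.75 [484.  -1.] [33. 42.] 14.1 mean [ 4.839e+02 -3.000e-01]
```

View pics/crop.png

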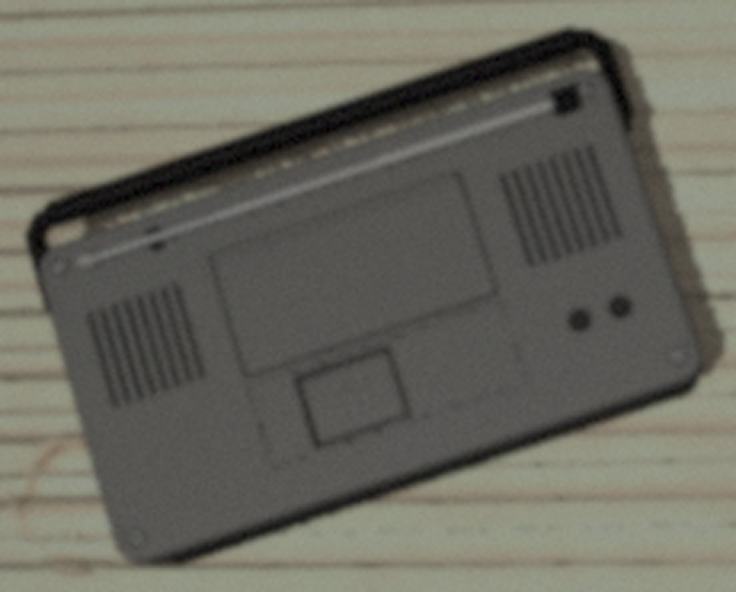

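Yaw is 17.5° in both views, and the release is at about (484,-5) mm (radio y about +16). This agrees with the door position. I approach with the gripper shut and the tool aligned to the radio.

Request:
move_arm([
  [[0.46,-0.94,0,0.49],[0.46,-0.94,0,0.49],[0.46,-0.94,0,0.49],[0.46,-0.94,0,0.49],[0.46,-0.94,0,0.49],[0.46,-0.94,0,0.49],[0.46,-0.94,0,0.49],[0.46,-0.94,0,0.49],[0.46,-0.94,0,0.49],[0.46,-0.94,0,0.49],[0.46,-0.94,0,0.49],[0.46,-0.94,0,0.49]],
], grip=1)

```text
t: 2.5
tcp_pos: [0.4102, 0.1434, 0.2129]
ee_rot: [[-0.952, -0.306, 0.001], [-0.306, 0.952, 0.0], [-0.001, -0.0, -1.0]]
wrist_force: [-0.1, 0.4, 1.1]
width: 0.0
```

Request:
move_arm([
  [[0.47,-0.93,0,0],[0.47,-0.93,0,0],[0.47,-0.93,0,0],[0.47,-0.93,0,0],[0,0,-0.6,0],[0,0,-0.6,0],[0,0,-0.5,0],[0,0,0,0],[0,0,0,0]],
])

```text
t: 3.62
tcp_pos: [0.4855, -0.0042, 0.1454]
ee_rot: [[-0.953, -0.304, 0.001], [-0.304, 0.953, -0.0], [-0.001, -0.001, -1.0]]
wrist_force: [-0.3, -0.3, 0.3]
width: 0.003
```

```bash
python3 - <<'E'
from h import *
s=env.get_state();print({k:np.round(s[k],4).tolist() for k in("t","tcp_pos","ee_rot","wrist_force","width")})
p=env.camera("wrist");im=p["image"].copy()
c=np.array([s["tcp_pos"][0],s["tcp_pos"][1],.0715])
for r in env.silhouettes(p,"release")[:1]:
    ys,xs=np.nonzero(r["region"]);P=np.array([onz(p,[x,y],.0735)[:2] for x,y in zip(xs,ys)])
    print(r["score"],r["box"],cv2.minAreaRect((P*1000).astype(np.float32)))
R=np.array(s["ee_rot"]);
q=[c+R@[a,b,0] for a,b in((.011,.0145),(-.011,.0145),(-.011,-.0145),(.011,-.0145))]
cv2.polylines(im,[proj(p,q).astype(int)],True,(0,0,255),1)
cv2.imwrite("pics/w1.png",im)
E
```

```text
{'t': 3.625, 'tcp_pos': [0.4855, -0.0042, 0.1454], 'ee_rot': [[-0.9526, -0.3041, 0.0013], [-0.3041, 0.9526, -0.0002], [-0.0012, -0.0006, -1.0]], 'wrist_force': [-0.259, -0.2693, 0.2888], 'width': 0.0034}
0.91 [278.6, 215.1, 360.4, 264.9] ((484.85504150390625, -4.8800811767578125), (32.194480895996094, 44.787471771240234), 16.822599411010742)
```

View pics/w1.png

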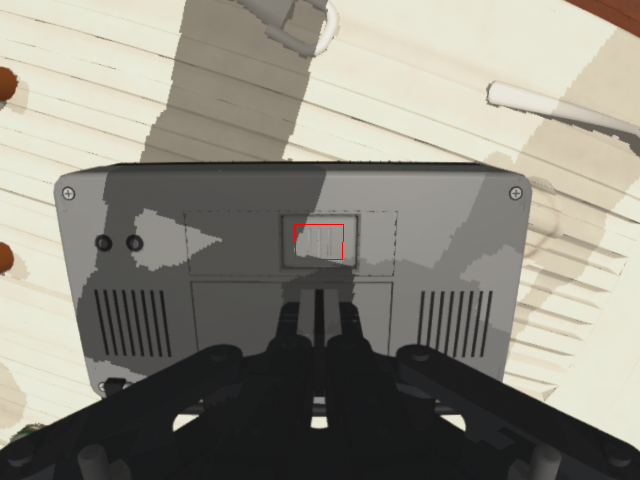

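The predicted fingertip footprint (red, at 320,241) is centred on the ribbed release at (320,240). I go down to just above it.

Request:
move_arm([
  [[-0.01,-0.01,-0.4,0],[0,0,-0.4,0],[0,0,-0.3,0],[0,0,-0.12,0],[0,0,0,0],[0,0,0,0]],
])

```text
t: 4.47
tcp_pos: [0.4849, -0.0046, 0.0961]
ee_rot: [[-0.953, -0.304, 0.001], [-0.304, 0.953, -0.0], [-0.001, -0.0, -1.0]]
wrist_force: [0.2, 0.6, -0.8]
width: 0.001
```

Request:
move_arm([
  [[0,0,-0.05,0],[0,0,-0.05,0],[0,0,-0.05,0],[0,0,0,0],[0,0,0,0]],
])

```text
t: 5.1
tcp_pos: [0.4844, -0.0046, 0.0897]
ee_rot: [[-0.953, -0.304, -0.0], [-0.304, 0.953, 0.0], [0.0, 0.0, -1.0]]
wrist_force: [0.7, -0.5, -0.6]
width: 0.006
```

Request:
move_arm([
  [[0,0,-0.03,0],[0,0,-0.02,0],[0,0,0,0]],
])

```text
t: 5.48
tcp_pos: [0.4843, -0.0046, 0.0877]
ee_rot: [[-0.953, -0.304, -0.0], [-0.304, 0.953, 0.0], [0.0, 0.0, -1.0]]
wrist_force: [-0.1, -0.2, 0.0]
width: 0.003
```

Request:
move_arm([
  [[0,0,-0.03,0],[0,0,0,0],[0,0,0,0]],
])

```text
t: 5.85
tcp_pos: [0.4844, -0.0046, 0.0866]
ee_rot: [[-0.953, -0.304, -0.0], [-0.304, 0.953, -0.0], [0.0, -0.0, -1.0]]
wrist_force: [1.2, 0.1, -0.1]
width: 0.0
```

```bash
python3 - <<'E'
from h import *
p=env.camera("side");cv2.imwrite("pics/s2.png",cv2.resize(p["image"][200:420,180:400],None,fx=2.5,fy=2.5))
E
```

```text
(no output)
```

View pics/s2.png

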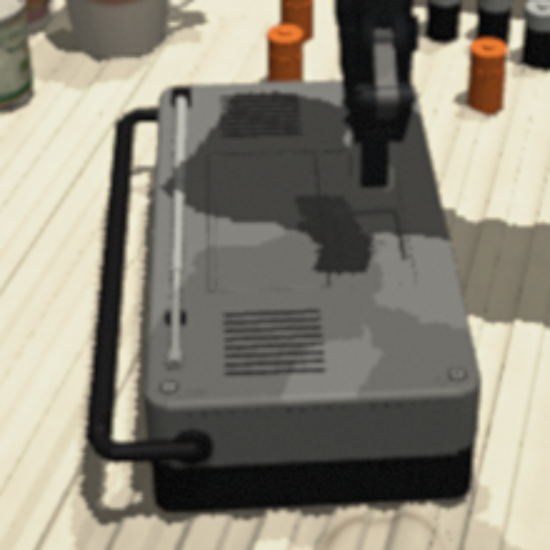

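The door is still shut and the fingertip is at the release with no force yet. I continue in small steps.

Request:
move_arm([
  [[0,0,-0.03,0],[0,0,0,0],[0,0,0,0]],
])

```text
t: 6.28
tcp_pos: [0.4843, -0.0046, 0.0853]
ee_rot: [[-0.953, -0.304, -0.0], [-0.304, 0.953, 0.0], [0.0, 0.0, -1.0]]
wrist_force: [-0.3, 0.5, -0.7]
width: -0.002
```

Request:
move_arm([
  [[0,0,-0.03,0],[0,0,0,0],[0,0,0,0]],
])

```text
t: 6.65
tcp_pos: [0.4844, -0.0046, 0.0842]
ee_rot: [[-0.953, -0.304, -0.0], [-0.304, 0.953, 0.0], [0.0, 0.0, -1.0]]
wrist_force: [-0.1, 0.6, -0.7]
width: 0.004
```

Request:
move_arm([
  [[0,0,-0.03,0],[0,0,0,0],[0,0,0,0]],
])

```text
t: 7.02
tcp_pos: [0.4844, -0.0046, 0.0829]
ee_rot: [[-0.953, -0.304, -0.0], [-0.304, 0.953, 0.0], [0.0, 0.0, -1.0]]
wrist_force: [1.3, 0.2, -0.4]
width: -0.0
```

Request:
move_arm([
  [[0,0,-0.03,0],[0,0,0,0],[0,0,0,0]],
])

```text
t: 7.4
tcp_pos: [0.4844, -0.0046, 0.0817]
ee_rot: [[-0.953, -0.304, -0.0], [-0.304, 0.953, -0.0], [0.0, 0.0, -1.0]]
wrist_force: [0.5, -0.1, 0.2]
width: -0.005
```

```bash
python3 - <<'E'
from h import *
p=env.camera("wrist");a=p["image"]
cv2.imwrite("pics/w3.png",a)
for n in["side","top"]:
    p=env.camera(n);r=env.silhouettes(p,"door");print([(round(x["score"],2),x["box"]) for x in r[:2]])
print([np.round(env.get_state()["wrist_force"],1) for _ in range(2)])
E
```

```text
[(0.97, [261.7, 260.6, 308.0, 315.7])]
[(0.66, [228.4, 195.9, 270.7, 238.7])]
[array([-0.4,  0.2,  0.2]), array([-0.4,  0.2,  0.2])]
```

View pics/w3.png

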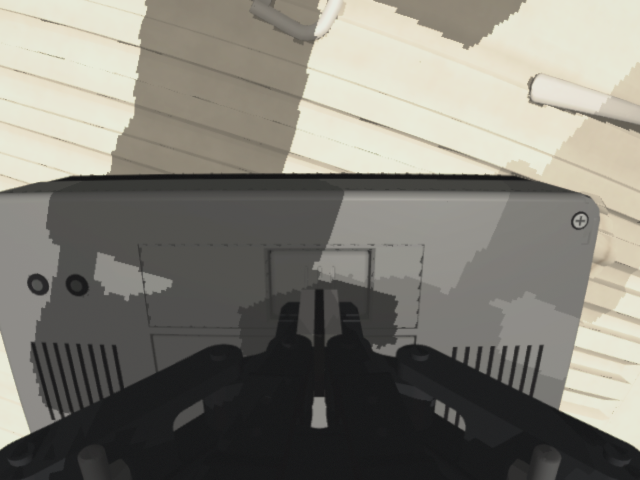

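Finger still looks clear of the release face and over it (release at about 320,283). I continue down.

Request:
move_arm([
  [[0,0,-0.03,0],[0,0,0,0],[0,0,0,0]],
])

```text
t: 8.02
tcp_pos: [0.4843, -0.0046, 0.0805]
ee_rot: [[-0.953, -0.304, -0.0], [-0.304, 0.953, 0.0], [0.0, 0.0, -1.0]]
wrist_force: [0.1, 0.1, 0.1]
width: -0.002
```

Request:
move_arm([
  [[0,0,-0.03,0],[0,0,0,0],[0,0,0,0]],
])

```text
t: 8.4
tcp_pos: [0.4844, -0.0046, 0.0793]
ee_rot: [[-0.953, -0.304, -0.0], [-0.304, 0.953, 0.0], [0.0, 0.0, -1.0]]
wrist_force: [0.2, 1.0, -0.4]
width: -0.002
```

Request:
move_arm([
  [[0,0,-0.03,0],[0,0,0,0],[0,0,0,0]],
])

```text
t: 8.78
tcp_pos: [0.4844, -0.0046, 0.0781]
ee_rot: [[-0.953, -0.304, -0.0], [-0.304, 0.953, -0.0], [0.0, 0.0, -1.0]]
wrist_force: [-0.2, -0.1, -0.6]
width: -0.001
```

```bash
python3 - <<'E'
from h import *
s=env.get_state();c=np.array(s["tcp_pos"])
p=env.camera("side");im=p["image"].copy()
for d in(0,.019):
    u=proj(p,c-[0,0,d])[0];print(u);
    cv2.circle(im,tuple(int(round(v)) for v in u),0,(0,0,255) if d else (0,255,0),-1)
cv2.imwrite("pics/s4.png",cv2.resize(im[225:335,250:390],None,fx=5,fy=5,interpolation=cv2.INTER_NEAREST))
E
```

```text
[327.37805587 289.76976088]
[327.11396325 301.11216528]
```

View pics/s4.png

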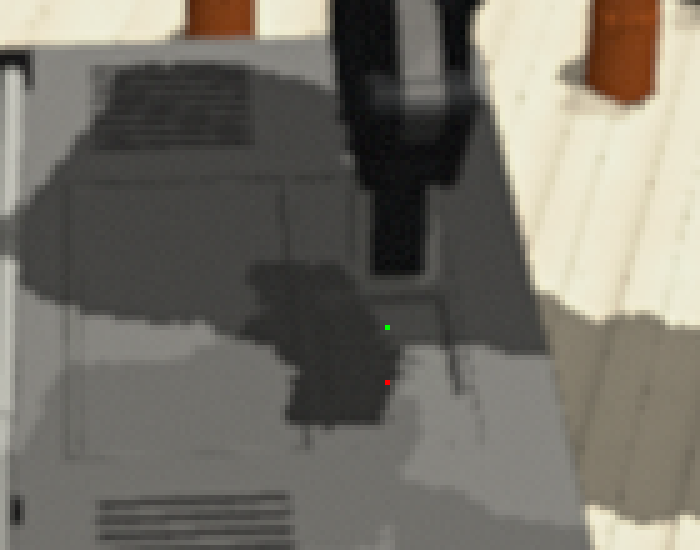

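The side view shows the real fingertip at (330,279), above the TCP marker at (327,290). So it stands short of where the tool data put it. I check this against the wrist picture geometry.

```bash
python3 - <<'E'
from h import *
s=env.get_state();c=np.array(s["tcp_pos"]);R=np.array(s["ee_rot"])
w=env.camera("wrist");p=env.camera("side")
for d in(-.04,-.03,-.02,-.01,0,.01,.019,.03):
    print(d,"wrist",proj(w,c+R@[0,0,d])[0].round(),"side",proj(p,c+R@[0,0,d])[0].round(1))
g=cv2.cvtColor(w["image"],cv2.COLOR_BGR2GRAY);print("wrist col",g[230:400:6,305].tolist(),g[230:400:6,335].tolist())
for x,y in((.011,0),(-.011,0),(0,.0145),(0,-.0145)): print(x,y,[proj(w,c+R@[x,y,d])[0].round() for d in(-.02,0,.019)])
print("cam",ray(w,[320,240])[0]-c, ray(w,[320,240])[1])
E
```

```text
-0.04 wrist [319. 339.] side [327.9 264.9]
-0.03 wrist [319. 325.] side [327.8 271.3]
-0.02 wrist [319. 312.] side [327.6 277.5]
-0.01 wrist [319. 301.] side [327.5 283.7]
0 wrist [319. 291.] side [327.3 289.7]
0.01 wrist [319. 282.] side [327.2 295.7]
0.019 wrist [319. 275.] side [327.1 301.1]
0.03 wrist [319. 267.] side [326.9 307.5]
wrist col [80, 81, 81, 79, 76, 81, 81, 82, 82, 80, 74, 75, 74, 74, 75, 74, 74, 70, 28, 25, 25, 26, 24, 24, 26, 24, 25, 25, 26] [81, 146, 146, 141, 125, 147, 146, 143, 122, 59, 85, 88, 81, 74, 75, 73, 69, 68, 25, 25, 24, 25, 25, 24, 26, 25, 25, 23, 24]
0.011 0 [array([319., 286.]), array([319., 267.]), array([319., 253.])]
-0.011 0 [array([319., 338.]), array([319., 314.]), array([319., 296.])]
0 0.0145 [array([357., 312.]), array([353., 291.]), array([350., 275.])]
0 -0.0145 [array([281., 312.]), array([286., 291.]), array([289., 275.])]
cam [-0.06684698 -0.02143944  0.16121996] [ 0.26690048  0.08802684 -0.95970913]
```

Both views agree that the shut fingertips end about 20 mm *behind* the reported TCP, so tip height is now ≈ 0.098 and contact is expected after about 26 mm more. I descend 18 mm, then feel.

Request:
move_arm([
  [[0,0,-0.15,0],[0,0,-0.15,0],[0,0,-0.1,0],[0,0,-0.05,0],[0,0,0,0],[0,0,0,0]],
])

```text
t: 9.68
tcp_pos: [0.4846, -0.0046, 0.0603]
ee_rot: [[-0.953, -0.304, 0.0], [-0.304, 0.953, -0.0], [-0.0, -0.0, -1.0]]
wrist_force: [0.3, 0.0, 0.6]
width: 0.001
```

Request:
move_arm([
  [[0,0,-0.03,0],[0,0,-0.03,0],[0,0,0,0],[0,0,0,0]],
])

```text
t: 10.18
tcp_pos: [0.4844, -0.0046, 0.0578]
ee_rot: [[-0.953, -0.304, -0.0], [-0.304, 0.953, -0.0], [0.0, -0.0, -1.0]]
wrist_force: [-0.4, 0.5, -0.5]
width: -0.002
```

Request:
move_arm([
  [[0,0,-0.03,0],[0,0,0,0],[0,0,0,0]],
])

```text
t: 10.55
tcp_pos: [0.4844, -0.0046, 0.0565]
ee_rot: [[-0.953, -0.304, -0.0], [-0.304, 0.953, 0.0], [0.0, 0.0, -1.0]]
wrist_force: [0.4, -0.3, 0.5]
width: 0.001
```

Request:
move_arm([
  [[0,0,-0.03,0],[0,0,0,0],[0,0,0,0]],
])

```text
t: 10.92
tcp_pos: [0.4844, -0.0046, 0.0553]
ee_rot: [[-0.953, -0.304, -0.0], [-0.304, 0.953, -0.0], [0.0, -0.0, -1.0]]
wrist_force: [-1.0, -0.1, 0.5]
width: 0.001
```

Request:
move_arm([
  [[0,0,-0.03,0],[0,0,0,0],[0,0,0,0]],
])

```text
t: 11.3
tcp_pos: [0.4844, -0.0046, 0.0542]
ee_rot: [[-0.953, -0.304, -0.0], [-0.304, 0.953, 0.0], [0.0, 0.0, -1.0]]
wrist_force: [0.3, -0.6, 0.6]
width: 0.001
```

Request:
move_arm([
  [[0,0,-0.03,0],[0,0,0,0],[0,0,0,0]],
])

```text
t: 11.68
tcp_pos: [0.4843, -0.0046, 0.0529]
ee_rot: [[-0.953, -0.304, -0.0], [-0.304, 0.953, -0.0], [0.0, 0.0, -1.0]]
wrist_force: [-0.1, -0.5, 0.1]
width: -0.001
```

Request:
move_arm([
  [[0,0,-0.03,0],[0,0,0,0],[0,0,0,0]],
])

```text
t: 12.05
tcp_pos: [0.4844, -0.0046, 0.0519]
ee_rot: [[-0.953, -0.304, -0.0], [-0.304, 0.953, 0.0], [0.0, 0.0, -1.0]]
wrist_force: [0.1, -0.3, 1.9]
width: 0.003
```

Request:
move_arm([
  [[0,0,-0.03,0],[0,0,0,0],[0,0,0,0]],
])

```text
t: 12.42
tcp_pos: [0.4844, -0.0046, 0.0505]
ee_rot: [[-0.953, -0.304, -0.0], [-0.304, 0.953, 0.0], [0.0, 0.0, -1.0]]
wrist_force: [-0.8, 1.0, 0.9]
width: 0.003
```

Request:
move_arm([
  [[0,0,-0.03,0],[0,0,0,0],[0,0,0,0]],
])

```text
t: 12.8
tcp_pos: [0.4844, -0.0046, 0.0494]
ee_rot: [[-0.953, -0.304, -0.0], [-0.304, 0.953, -0.0], [0.0, -0.0, -1.0]]
wrist_force: [-1.1, 0.0, 2.6]
width: 0.002
```

Request:
move_arm([
  [[0,0,-0.03,0],[0,0,0,0],[0,0,0,0]],
])

```text
t: 13.18
tcp_pos: [0.4844, -0.0046, 0.0482]
ee_rot: [[-0.953, -0.304, 0.0], [-0.304, 0.953, -0.0], [-0.0, -0.0, -1.0]]
wrist_force: [-0.3, 0.8, 3.7]
width: 0.0
```

```bash
cat > d.py <<'E'
from h import *
print(np.round(env.get_state()["wrist_force"],1))
p=env.camera("side");r=env.silhouettes(p,"door");print([(round(x["score"],2),x["box"]) for x in r[:2]])
print(np.round(env.get_state()["wrist_force"],1))
E
python3 d.py
```

```text
[-0.3  0.8  3.7]
[(0.8, [263.1, 230.0, 291.4, 314.9])]
[-1.9  0.2  3.6]
```

The door has sprung up (its side box top moved from 261 to 230) at 3.7 N, with 1.5 N contact at TCP z ≈ 0.052, so the tip offset is about 20 mm. I lift the finger, move sideways past the catch lip to radio y ≈ 42, then push along the radio's +x with the tip about 42 mm above the hinge.

Request:
move_arm([
  [[0,0,0.2,0],[0,0,0.3,0],[0,0,0.4,0],[0,0,0.32,0],[-0.1,0.31,0,0],[-0.1,0.31,0,0],[0.19,0.06,0,0],[0.19,0.06,0,0],[0.19,0.06,0,0],[0.1,0.03,0,0],[0,0,0,0],[0,0,0,0]],
])

```text
t: 14.78
tcp_pos: [0.5029, 0.0285, 0.0968]
ee_rot: [[-0.953, -0.304, -0.001], [-0.304, 0.953, -0.0], [0.001, 0.0, -1.0]]
wrist_force: [-0.2, 0.4, -0.1]
width: -0.003
```

```bash
python3 d.py; python3 - <<'E'
from h import *
p=env.camera("side");cv2.imwrite("pics/s5.png",cv2.resize(p["image"][180:420,180:420],None,fx=2.5,fy=2.5))
E
```

```text
[-0.2  0.4 -0.1]
[(0.84, [263.6, 226.6, 288.7, 316.1]), (0.4, [369.4, 191.9, 385.6, 214.9])]
[-0.2  0.4  0.5]
```

View pics/s5.png

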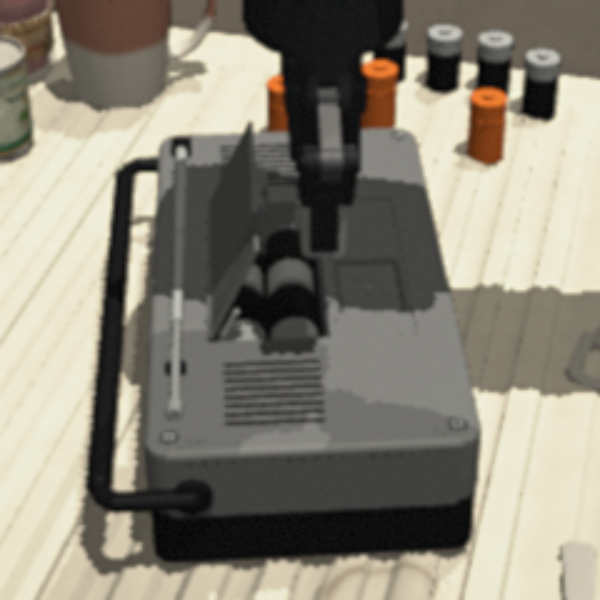

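The door stands up at about 1.15 rad with the finger (tip at 325,250) on its inner side. Now I push slowly.

Request:
move_arm([
  [[0.15,0.05,0,0],[0.15,0.05,0,0],[0.15,0.05,0,0],[0.15,0.05,0,0],[0.15,0.05,0,0],[0.15,0.05,0,0],[0.12,0.04,0,0],[0.12,0.04,0,0],[0.1,0.03,0,0],[0,0,0,0]],
])

```text
t: 16.18
tcp_pos: [0.5531, 0.0451, 0.097]
ee_rot: [[-0.953, -0.304, 0.0], [-0.304, 0.953, -0.0], [-0.0, -0.0, -1.0]]
wrist_force: [0.2, 0.6, -0.2]
width: -0.001
```

Request:
move_arm([
  [[0.1,0.03,0,0],[0.1,0.03,0,0],[0.06,0.02,0,0],[0,0,0,0],[0,0,0,0]],
])

```text
t: 16.8
tcp_pos: [0.563, 0.0482, 0.0969]
ee_rot: [[-0.953, -0.304, -0.0], [-0.304, 0.953, -0.0], [0.0, 0.0, -1.0]]
wrist_force: [-0.0, 0.6, 0.2]
width: 0.004
```

```bash
python3 d.py; python3 - <<'E'
from h import *
p=env.camera("side");cv2.imwrite("pics/s6.png",cv2.resize(p["image"][180:420,180:420],None,fx=2.5,fy=2.5))
E
```

```text
[-0.   0.6  0.2]
[(0.8, [237.7, 231.2, 266.3, 311.6])]
[-0.8  0.   0.2]
```

View pics/s6.png

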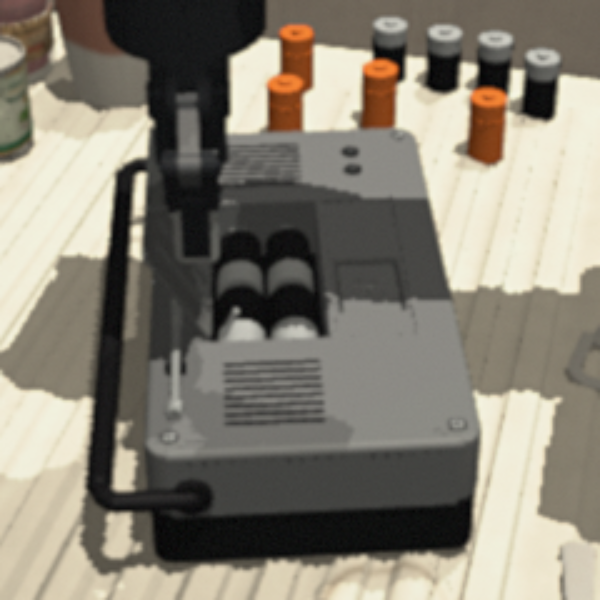

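The door is past upright, leaning back toward the handle. I creep on a few millimetres to feel the stop.

Request:
move_arm([
  [[0.06,0.02,0,0],[0.05,0.015,0,0],[0,0,0,0]],
])

```text
t: 17.32
tcp_pos: [0.5679, 0.0497, 0.097]
ee_rot: [[-0.953, -0.304, 0.0], [-0.304, 0.953, -0.0], [-0.0, -0.0, -1.0]]
wrist_force: [-0.3, -0.2, -0.5]
width: -0.001
```

Request:
move_arm([
  [[0.04,0.012,0,0],[0,0,0,0],[0,0,0,0]],
])

```text
t: 17.7
tcp_pos: [0.5691, 0.0501, 0.097]
ee_rot: [[-0.953, -0.304, -0.0], [-0.304, 0.953, -0.0], [0.0, -0.0, -1.0]]
wrist_force: [0.4, 0.1, -0.3]
width: -0.002
```

Request:
move_arm([
  [[0.04,0.012,0,0],[0,0,0,0],[0,0,0,0]],
])

```text
t: 18.08
tcp_pos: [0.5705, 0.0505, 0.0969]
ee_rot: [[-0.953, -0.304, -0.001], [-0.304, 0.953, -0.0], [0.001, 0.0, -1.0]]
wrist_force: [-0.6, -0.3, 0.7]
width: -0.0
```

Request:
move_arm([
  [[0.04,0.012,0,0],[0,0,0,0],[0,0,0,0]],
])

```text
t: 18.45
tcp_pos: [0.5706, 0.0506, 0.0967]
ee_rot: [[-0.953, -0.304, -0.004], [-0.304, 0.953, -0.001], [0.004, 0.0, -1.0]]
wrist_force: [-4.1, -1.9, 2.3]
width: 0.004
```

Request:
move_arm([
  [[0.03,0.01,0,0],[0,0,0,0],[0,0,0,0]],
])

```text
t: 18.82
tcp_pos: [0.5707, 0.0507, 0.0966]
ee_rot: [[-0.952, -0.304, -0.007], [-0.304, 0.953, -0.001], [0.007, 0.001, -1.0]]
wrist_force: [-8.2, -2.2, 4.4]
width: 0.0
```

Request:
move_arm([
  [[0.03,0.01,0,0],[0,0,0,0],[0,0,0,0]],
])

```text
t: 19.2
tcp_pos: [0.571, 0.0508, 0.0965]
ee_rot: [[-0.952, -0.305, -0.009], [-0.305, 0.952, -0.002], [0.009, 0.001, -1.0]]
wrist_force: [-9.4, -4.4, 6.5]
width: 0.002
```

```bash
python3 d.py
```

```text
[-9.4 -4.4  6.5]
[(0.76, [236.6, 257.5, 265.4, 314.7])]
[-9.2 -3.8  6.1]
```

The stop is felt (about 10 N). I back off along −x and then rise clear.

Request:
move_arm([
  [[-0.15,-0.05,0,0],[-0.3,-0.1,0,0],[-0.5,-0.16,0.1,0],[-0.5,-0.16,0.4,0],[-0.5,-0.16,0.6,0],[-0.5,-0.16,0.6,0],[-0.5,-0.16,0.6,0],[-0.6,0.5,0.5,0],[-0.6,0.8,0,0],[-0.3,0.8,0,0],[0,0,0,0],[0,0,0,0]],
])

```text
t: 20.8
tcp_pos: [0.397, 0.0976, 0.2091]
ee_rot: [[-0.952, -0.305, 0.001], [-0.305, 0.952, -0.0], [-0.001, -0.001, -1.0]]
wrist_force: [-0.3, 0.4, -0.7]
width: 0.001
```

```bash
python3 - <<'E'
from h import *
p=env.camera("side");t=env.camera("top")
for r in env.silhouettes(p,"door")[:1]:print(r["score"],r["box"])
for r in env.silhouettes(t,"release")[:1]:
    ys,xs=np.nonzero(r["region"]);P=np.array([onz(t,[x,y],.0735)[:2] for x,y in zip(xs,ys)]);print("release",(P.mean(0)*1000).round(1))
for a in("top",):
    print([ (round(r["score"],2),np.round(r["box"])) for r in env.silhouettes(t,"spare_a")])
# predicted free edge ends for door angles
C=np.array([.5425,-.0035,.075]);rx=np.array([.954,.301,0]);ry=np.array([-.301,.954,0])
for th in(1.57,2.1):
    e=C+rx*(.03075-.061*np.cos(th))+np.array([0,0,.061*np.sin(th)])
    print(th,proj(p,[e-ry*.062,e+ry*.062]).round(1).tolist())
a=p["image"][180:420,180:420];b=t["image"][140:325,115:345]
f=lambda i:cv2.resize(i,(400,400*i.shape[0]//i.shape[1]))
a,b=f(a),f(b);b=cv2.copyMakeBorder(b,0,400-b.shape[0],0,0,cv2.BORDER_CONSTANT)
cv2.imwrite("pics/f.png",np.hstack([a,b]))
E
```

```text
0.62 [237.1, 228.2, 265.3, 313.8]
release [483.3  -7. ]
[(0.88, array([434., 288., 454., 306.])), (0.84, array([442., 264., 463., 285.])), (0.84, array([443., 215., 462., 236.])), (0.82, array([400., 219., 418., 243.])), (0.65, array([377., 178., 396., 205.])), (0.63, array([442., 244., 463., 261.])), (0.62, array([424., 177., 440., 191.])), (0.58, array([387., 275., 404., 286.]))]
1.57 [[261.2, 224.8], [260.9, 276.1]]
2.1 [[239.2, 230.6], [235.8, 282.6]]
```

View pics/f.png

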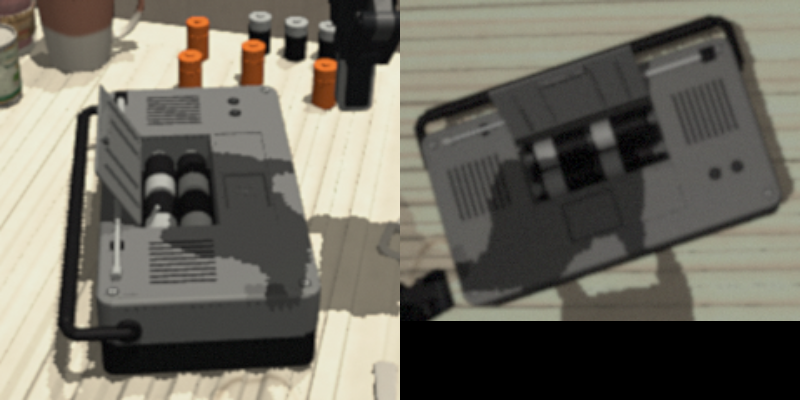

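The door stands open at its stop: its box left edge is at 237, against 236–239 predicted for 2.1 rad. The radio has not moved, and the robot touches nothing.

```bash
python3 -c "
from bench import env
print(env.job_done())"
```

```text
the job is handed in; nothing more can be done
None
```

The battery door is open at its stop and stays there, and I handed the job in at about 21 s.

- **Release:** I found it in the images at about y = +16 mm on the radio. I pressed it with the shut fingertips, and the door sprang up at about 3.7 N.
- **Door:** I pushed it back with the finger, clear of the catch lip, until I felt the stop, where the push reached about 10 N sideways (12 N in all). That is more than the few newtons the radio is said to resist. I then backed off and raised the arm clear.
- **Last checks:** The door's edge lies where 2.1 rad predicts (left edge at pixel 237, against 236–239). The release was measured within about 1 mm of where it was before, so the radio did not shift noticeably. The four silver spares are standing where they were, and the wrist force is about zero.
- **Disagreement:** The shut fingertips actually ended about 20 mm behind the reported TCP, not 19 mm ahead as the tool data said. I found this from the pictures and confirmed it by touch, so I relied on that instead.

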